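Dock the cleaning-kit case in its lane

ROBOT

A 7-joint arm with a two-finger parallel gripper is mounted at the origin on the work surface. World frame = base frame: x ahead of the robot, y to its left, z up, the work surface at z = 0. Lengths are in m, angles in degrees, forces in N, time in s.
With the tool pointing down it reaches from about 0.4 to 0.875 m from the base axis. Payload 19.3 kg.
Tool frame: the origin (TCP) lies midway between the tips of the shut fingers; the grasp point (between the pads) lies 19 mm behind it (manip.tcp_to_grasp is the distance from the TCP to the grasp point, in m); z points along the fingers, y is the line along which they close (so a half turn about z gives the same grasp; the last joint's range is limited). The gripper opens to 85 mm and grips with 20 to 120 N. Pads are 22 mm wide; open, the fingers measure 114 mm over their backs; the gripper's body (76 mm by 85 mm) begins 54 mm behind the grasp point. The pads swing forward as they close: fully open they stand 13 mm farther back than shut.
Start: joints at [68.572, 29.874, -2.08, 91.645, 1.215, 58.505, -6.463], TCP at [0.187, -0.596, 0.204] pointing down, gripper open.
Joint ranges: [-166.77, 166.77], [-17.47, 122.26], [-85.68, 81.53], [9.62, 139.38], [-72.42, 252.41], [9.2, 110.78], [-144.41, 144.41]. Speed limits (degrees/s): [108.29, 108.29, 136.94, 136.94, 172.46, 172.46, 172.46].

INTERFACE

Orientations are given as a 3x3 rotation matrix whose columns are the frame's x, y, z axes.
In Python, from cell import manip gives the robot as it stands.
- The arm moves only by the tool carry_out, never from a script. Its argument "increments" is text: rows parted by semicolons, each of 7 numbers parted by spaces: the turn, a rotation vector about the tool's x, y, z in degrees, then the shift along the tool's x, y, z in cm, then the gripper's target within -1 to 1 (shut at 1, half-way at 0, fully open at -1). In form: ax ay az tx ty tz claw; .... A call has 1 to 20 rows; each row is the pose to reach, as a shift and turn from the pose commanded when the call began, along the tool's axes at that moment; what a row does not reach only later rows make up. A row lasts 1/10 s, in which the tool goes at most 50 mm and 8.59 degrees, less where a joint would pass 70% of its speed; a pose out of reach is approached as far as the arm can. A call with a gripper value outside its range is refused whole. The fingers move at their own pace and stop on an object; "squeeze" is the grip in N (left out, the last holds). Time passes only in rows, so rows that repeat a pose let the fingers close. It gives the time, the measured TCP pose, the force, the opening and the grip force at its end, in the units of the state.
- manip.observe(): the state, without advancing time (a new reading comes with each control period).
- manip.read_camera(name): name is "scene" or "top" or "wrist"; returns the picture (384x512x3 uint8, red, green, blue); there is no depth.
- manip.camera_model(name): a dict with "mtx" (3x3 intrinsics, pixels), "eye" and "rotation" of the camera in the world. Camera axes: x right, y down, z forward; pixel columns grow to the right and rows downward; lengths in m; the calibration is good to about 2 mm. A picture is of the moment at which its call begins: read the wrist's pose just before it. camera_model takes no time and is no camera call; for the wrist camera it gives the pose at the moment of the call.
- manip.job_done(): hands the job in; it is judged then, once.
The state is a dict: "time": time; "joints": joint angles; "dq": joint speeds; "tau": joint torques, N m; "position": TCP position; "tool_rot": TCP orientation; "contact_force": force on the tool from outside, world axes, zero at the start; "wrist_torque": the same for the moment, N m; "grip_width": opening from 0.0 (shut) to 1.0 (fully open); "grasp_force": force on a finger pad.
Only numpy, scipy, OpenCV 4.12 (cv2) and the standard library are available. Lean on these libraries where they do the work, as an engineer would, in place of code of your own. Each camera call takes 0.05 s, during which the arm holds its last target. There are 200 camera calls.

TASK

Line the grey cleaning-kit case up with the mouth of the docking lane and push it down the lane with your fingertips until it is fully home and flush against the stop at the end, then let it be. Neither the case nor the robot may touch either guide rail. Only push the case, never pick it up or tip it, and leave the other things on the table where they are.

Things in the scene. Friction and masses are not known exactly. Their poses are not given: they have to be found in the camera images.
- case: closed grey plastic case, 120 (its x) x 95 (y) x 45 (z) mm, loose on the table, 0.3 to 0.65 kg. Origin: centre of its underside, z up. It starts in front of the lane's mouth (origin 105 to 135 mm before it), up to 40 mm off sideways and turned up to 0.3 rad against the lane; its +x end goes in first, its 95 mm width between the rails.
- rack: docking lane fixed to the table; the case slides on the table top. Origin: on the table, middle of the lane's open mouth; +x down the lane, +y to the left rail. 117 mm wide between the rails, closed by a 25 mm high cross bar whose rubber-padded face lies at x = 169 mm: a case fully home has its origin at x = 109, y = 0. The lane points to the robot's left, give or take 0.35 rad.
- rail_left: the left aluminium guide rail, 175 mm long, 14 mm thick, 25 mm high, from the mouth to the stop. Its frame is the same as the rack's; its inner face lies at y = +58.5 mm. It must not be touched.
- rail_right: the right aluminium guide rail, the same, with its inner face at y = -58.5 mm in the rack's frame. It must not be touched.
- oil_bottle: bystander: amber bottle 44 mm in diameter, 110 mm high, standing past the stop. Origin: centre of its underside.
- jar: bystander: low glass jar with steel lid, 52 mm in diameter, 50 mm high, standing outside the right rail (rack -y). Origin: centre of its underside.
- screwdriver: bystander: screwdriver lying past the stop, about 200 mm long along its x, under 35 mm high. Origin: under its middle.
- brush: bystander: cleaning brush lying on the lane's left side (rack +y, towards the robot), about 200 mm long along its x, under 40 mm high. Origin: under its middle.
Mind the look-alikes: they are no part of the job. Of the things that look like the case, take the one that is nearest to the robot's base at the start.

How it is judged:
By the outcome, as a careful person would: the job done as asked, in the order asked, and still so for the second after the job is handed in, with the robot touching nothing.
It also fails if it takes over 72 s, if anything falls off the work surface, if the arm or the gripper's body presses on something with over 40 N, if the wrist force passes 120 N, or if a joint passes its speed limit or range.

## Working session

There is one attempt and no reset: what is moved stays moved. The work goes in short steps, Python scripts to look and compute and a tool call to move; the robot and the scene stay as the last step left them, time stands still between calls to the robot, and variables do not carry over. Pictures are saved under pics/ and viewed, at most 10 in all, crops included, and the job is handed in when it is done.

Besides the shell and the picture viewer there is one more tool, called after ">>>" by a JSON object that holds its "api" and its "payload". carry_out: Moves the arm, as the interface text tells. Its arguments: {"type":"object","properties":{"increments":{"type":"string"},"squeeze":{"type":"number"}},"required":["increments"]}

```bash
mkdir -p pics; ls
python3 - <<'E'
from cell import manip
import cv2
for n in("top","scene"):
    im=manip.read_camera(n); cv2.imwrite(f"pics/{n}0.png",im[:,:,::-1])
    m=manip.camera_model(n); print(n,m)
s=manip.observe(); print(s["time"],s["position"],s["tool_rot"])
E
```

```text
pics
top {'mtx': array([[368.71363728,   0.        , 258.59964358],
       [  0.        , 368.71363728, 195.42293907],
       [  0.        ,   0.        ,   1.        ]]), 'eye': array([ 0.44895178, -0.03473985,  0.91760166]), 'rotation': array([[-0.02277753, -0.98652225,  0.16203406],
       [-0.99973241,  0.02182184, -0.00767555],
       [ 0.00403622, -0.16216553, -0.98675531]])}
scene {'mtx': array([[433.11257647,   0.        , 258.53649402],
       [  0.        , 433.11257647, 196.81855344],
       [  0.        ,   0.        ,   1.        ]]), 'eye': array([1.26571096, 0.26158808, 0.67837579]), 'rotation': array([[-0.37974504,  0.61750625, -0.6888249 ],
       [ 0.92507934,  0.25724863, -0.27937673],
       [ 0.00468239, -0.74330961, -0.66893117]])}
0.1 [ 0.1868309  -0.59606716  0.20346857] [[ 9.54217141e-01  2.99114490e-01 -4.11138685e-04]
 [ 2.99114755e-01 -9.54216649e-01  9.74405039e-04]
 [-1.00856712e-04 -1.05277164e-03 -9.99999441e-01]]
```

View pics/top0.png

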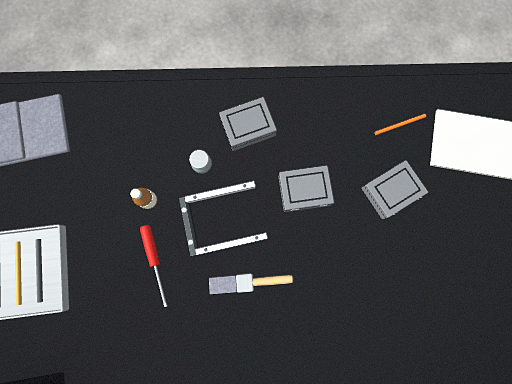

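View pics/scene0.png

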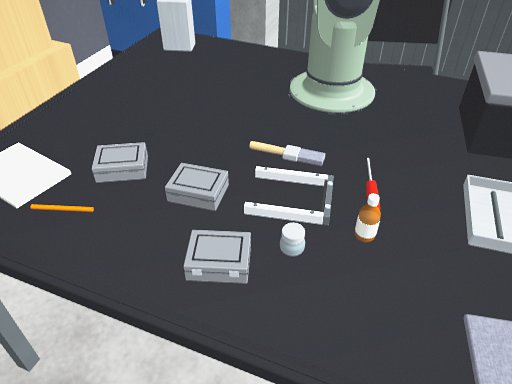

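The three lookalikes in the top view are at (248,121), (306,188) and (395,189). The one at (306,188), in front of the mouth, looks nearest to the base. I'll enlarge that area to confirm it and read off corners.

```bash
cat > h.py <<'E'
import numpy as np
from cell import manip
def px2w(name,uv,z):
    m=manip.camera_model(name); uv=np.atleast_2d(np.array(uv,float))
    d=np.c_[uv,np.ones(len(uv))]@np.linalg.inv(m["mtx"]).T@m["rotation"].T
    return (m["eye"]+d*((z-m["eye"][2])/d[:,2])[:,None])
E
python3 - <<'E'
import cv2
from h import *
im=cv2.imread("pics/top0.png")
c=im[155:265,175:335]; cv2.imwrite("pics/crop0.png",cv2.resize(c,None,fx=5,fy=5,interpolation=cv2.INTER_CUBIC))
w=px2w("top",[(248,121),(306,188),(395,189)],.045);print(w,np.linalg.norm(w[:,:2],axis=1))
E
```

```text
[[ 0.77984574 -0.01950378  0.045     ]
 [ 0.60782358 -0.15603451  0.045     ]
 [ 0.6006502  -0.37038426  0.045     ]] [0.7800896  0.62753189 0.70566646]
```

View pics/crop0.png

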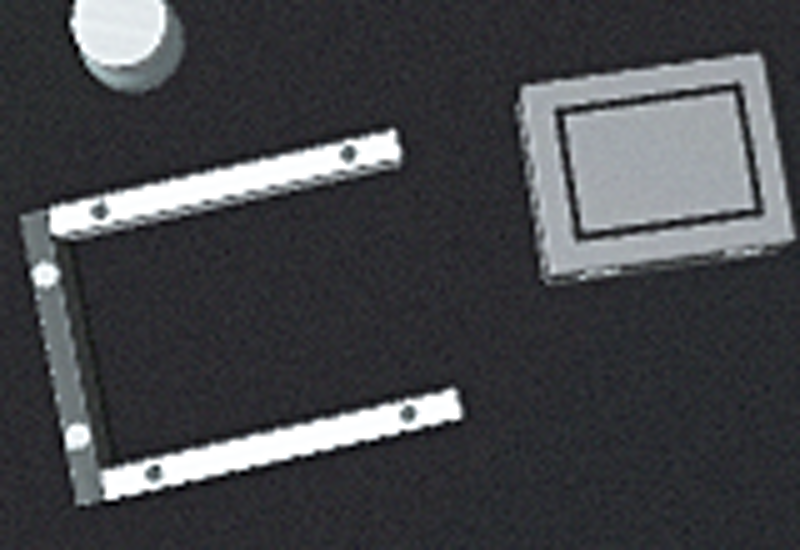

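The case at (306,188) is confirmed: 0.628 m from the base, against 0.706 and 0.780. Crop (5x, origin (175,155)) shows its top corners at (522,88), (762,55), (793,240) and (547,274). Both rail outlines are visible, so I'll fit the poses.

```bash
cat >> h.py <<'E'
from scipy.optimize import least_squares
def fit2(model,world):
    model=np.array(model,float)/1000; f=lambda p:(model@np.array([[np.cos(p[2]),np.sin(p[2])],[-np.sin(p[2]),np.cos(p[2])]])+p[:2]-world).ravel()
    r=min((least_squares(f,[.5,0,t]) for t in(1.5,-1.5)),key=lambda r:r.cost); return r.x,r.fun.reshape(-1,2)*1000
E
python3 - <<'E'
from h import *
C=lambda l:[(175+(a+.5)/5-.5,155+(b+.5)/5-.5) for a,b in l]
rw=px2w("top",C([(395,130),(50,207),(458,389),(463,417),(107,500),(101,470)]),.025)[:,:2]
R,e=fit2([(0,-72.5),(175,-72.5),(0,58.5),(0,72.5),(175,72.5),(175,58.5)],rw); print("rack",R,np.degrees(R[2]));print(e.round(1))
cw=px2w("top",C([(522,88),(762,55),(793,240),(547,274)]),.045)[:,:2]
K,e=fit2([(60,-47.5),(-60,-47.5),(-60,47.5),(60,47.5)],cw); print("case",K,np.degrees(K[2]));print(e.round(1))
c,s=np.cos(R[2]),np.sin(R[2]); M=np.array([[c,s],[-s,c]]); print("case in rack",M@(K[:2]-R[:2])*1000,np.degrees(K[2]-R[2]))
np.save("rack.npy",R)
for p in [(-120,-110),(-120,-60),(-230,0),(40,0)]: print(p,R[:2]+M.T@np.array(p)/1000)
E
```

```text
rack [ 0.56212023 -0.04568231  1.7736099 ] 101.62036171825822
[[ 0.2 -0.9]
 [-0.2  0.7]
 [ 0.1  0.5]
 [-0.1 -0.3]
 [ 0.2  0.1]
 [-0.3 -0.1]]
case [ 0.60956894 -0.1556763   1.6828419 ] 96.41973865713757
[[ 1.9  1.5]
 [ 1.4 -0.4]
 [-1.8 -1. ]
 [-1.5 -0.1]]
case in rack [-117.2969279   -24.32052754] -5.200623061120646
(-120, -110) [ 0.69403677 -0.14106589]
(-120, -60) [ 0.64506158 -0.15113719]
(-230, 0) [ 0.60844822 -0.27096817]
(40, 0) [ 0.55406319 -0.00650216]
```

```bash
cat >> h.py <<'E'
from scipy.spatial.transform import Rotation as Ro
def goto(x,y,z,yaw):
    """rack-frame TCP target in mm, yaw = tool x angle in rack frame (deg); prints increment in tool axes from measured pose"""
    R=np.load("rack.npy"); s=manip.observe(); T=np.array(s["tool_rot"]); c,n=np.cos(R[2]),np.sin(R[2])
    p=np.r_[R[:2]+np.array([[c,-n],[n,c]])@np.array([x,y])/1000,z/1000]
    G=(Ro.from_euler('z',np.degrees(R[2])+yaw,degrees=True)*Ro.from_euler('x',180,degrees=True)).as_matrix()
    print("t",s["time"],"turn",Ro.from_matrix(T.T@G).as_rotvec(degrees=True).round(2),"shift cm",(T.T@(p-np.array(s["position"]))*100).round(2))
def where():
    R=np.load("rack.npy"); s=manip.observe(); c,n=np.cos(R[2]),np.sin(R[2]); d=np.array(s["position"])[:2]-R[:2]
    T=np.array(s["tool_rot"]); print("t",s["time"],"tcp in rack",((c*d[0]+n*d[1])*1e3).round(1),((-n*d[0]+c*d[1])*1e3).round(1),"z",(s["position"][2]*1e3).round(1),"yaw",round(np.degrees(np.arctan2(T[1,0],T[0,0])-R[2]),2),"F",np.round(s["contact_force"],1),"w",s["grip_width"])
E
python3 -c "
from h import *
where(); goto(-117,-112,120,-90)"
```

```text
t 0.1 tcp in rack -463.5 478.5 z 203.5 yaw -84.22 F [-0.2 -0.2 -0.6] w 0.9987667469231828
t 0.1 turn [-0.06  0.01  5.78] shift cm [ 62.24 -28.52   8.37]
```

>>> {"api": "carry_out", "payload": {"increments": "0 0 2 20 -9 2.5 -0.5; 0 0 4 40 -18 5 -0.5; 0 0 5.8 62.2 -28.5 8.4 -0.5; 0 0 5.8 62.2 -28.5 8.4 -0.5; 0 0 5.8 62.2 -28.5 8.4 -0.5; 0 0 5.8 62.2 -28.5 8.4 -0.5; 0 0 5.8 62.2 -28.5 8.4 -0.5; 0 0 5.8 62.2 -28.5 8.4 -0.5; 0 0 5.8 62.2 -28.5 8.4 -0.5; 0 0 5.8 62.2 -28.5 8.4 -0.5; 0 0 5.8 62.2 -28.5 8.4 -0.5; 0 0 5.8 62.2 -28.5 8.4 -0.5; 0 0 5.8 62.2 -28.5 8.4 -0.5; 0 0 5.8 62.2 -28.5 8.4 -0.5; 0 0 5.8 62.2 -28.5 8.4 -0.5; 0 0 5.8 62.2 -28.5 8.4 -0.5; 0 0 5.8 62.2 -28.5 8.4 -0.5; 0 0 5.8 62.2 -28.5 8.4 -0.5; 0 0 5.8 62.2 -28.5 8.4 -0.5; 0 0 5.8 62.2 -28.5 8.4 -0.5"}}

```text
time: 2.1
position: [0.695, -0.139, 0.1203]
tool_rot: [[0.98, 0.2, 0.0], [0.2, -0.98, -0.0], [0.0, 0.0, -1.0]]
contact_force: [0.0, 0.3, 0.5]
grip_width: 0.75
grasp_force: 0.0
```

```bash
python3 -c "
from h import *
where(); goto(-117,-112,10,-90)
import cv2
cv2.imwrite('pics/w1.png',manip.read_camera('wrist')[:,:,::-1])"
```

```text
t 2.1 tcp in rack -118.1 -111.4 z 120.3 yaw -90.06 F [0.  0.3 0.5] w 0.7496465822054001
t 2.1 turn [ 0.01 -0.01 -0.06] shift cm [ 0.06 -0.12 11.03]
```

View pics/w1.png

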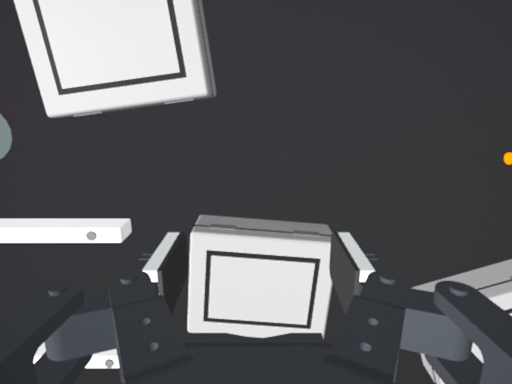

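The wrist view shows the case's far edge at about (200..330, 222), the lookalike at top left, and the pads at (170,270) and (350,270). I'll project the finger landing spots and the case's edge to check clearance before going down.

Run:
```python
from h import *
m=manip.camera_model("wrist"); s=manip.observe(); T=np.array(s["tool_rot"])
def pr(p): q=m["mtx"]@(m["rotation"].T@(p-m["eye"])); return (q[:2]/q[2]).round(0)
for dx in(-.011,.011):
  for dy in(-.032,.032): p=s["position"]+T@[dx,dy,0]; print(pr(np.r_[p[:2],.016]))
R=np.load("rack.npy");c,n=np.cos(R[2]),np.sin(R[2]); A=np.array([[c,-n],[n,c]]).T
print((px2w("wrist",[(190,233),(329,236),(332,333),(188,332)],.045)[:,:2]-R[:2])@A.T*1000)
print((px2w("wrist",[(199,216),(329,224)],.004)[:,:2]-R[:2])@A.T*1000)
print((px2w("wrist",[(131,220)],.025)[:,:2]-R[:2])@A.T*1000)
```

```text
[222. 192.]
[297. 193.]
[222. 167.]
[298. 167.]
[[ -62.727198    -75.27754847]
 [-172.88877847  -72.71694963]
 [-180.40838781   17.3450882 ]
 [ -56.13436166   16.35021168]]
[[ -62.77305389  -74.9410268 ]
 [-181.61902462  -67.17090498]]
[[ -8.96401938 -78.82555414]]
```

Landing spots (rows 167–193) clear the case's far edge (row 216) by about 25 mm. Next: descend, then push sideways to near the centreline.

>>> {"api": "carry_out", "payload": {"increments": "0 0 0 0.1 0 3 -0.5; 0 0 0 0.1 0 6 -0.5; 0 0 0 0.1 0 9 -0.5; 0 0 0 0.1 0 10.5 -0.5; 0 0 0 0.1 0 11 -0.5; 0 0 0 0.1 0 11 -0.5; 0 0 0 -0.5 0 11 -0.5; 0 0 0 -1 0 11 -0.5; 0 0 0 -1.4 0 11 -0.5; 0 0 0 -1.8 0 11 -0.5; 0 0 0 -2.1 0 11 -0.5; 0 0 0 -2.4 0 11 -0.5; 0 0 0 -2.7 0 11 -0.5; 0 0 0 -3 0 11 -0.5; 0 0 0 -3.3 0 11 -0.5; 0 0 0 -3.6 0 11 -0.5; 0 0 0 -3.9 0 11 -0.5; 0 0 0 -4.2 0 11 -0.5; 0 0 0 -4.5 0 11 -0.5; 0 0 0 -4.5 0 11 -0.5"}}

```text
time: 4.15
position: [0.6507, -0.1477, 0.0101]
tool_rot: [[0.98, 0.201, -0.0], [0.201, -0.98, -0.0], [-0.0, 0.0, -1.0]]
contact_force: [0.3, 1.3, 2.8]
grip_width: 0.749
grasp_force: 1.2
```

Run:
```python
from h import *
import cv2
where()
im=manip.read_camera("top")[:,:,::-1]; cv2.imwrite("pics/top2.png",im)
cv2.imwrite("pics/crop2.png",cv2.resize(im[155:265,195:355],None,fx=5,fy=5,interpolation=cv2.INTER_CUBIC))
```

```text
t 4.15 tcp in rack -117.8 -66.2 z 10.1 yaw -90.03 F [0.3 1.3 2.8] w 0.7490505206931553
```

View pics/crop2.png

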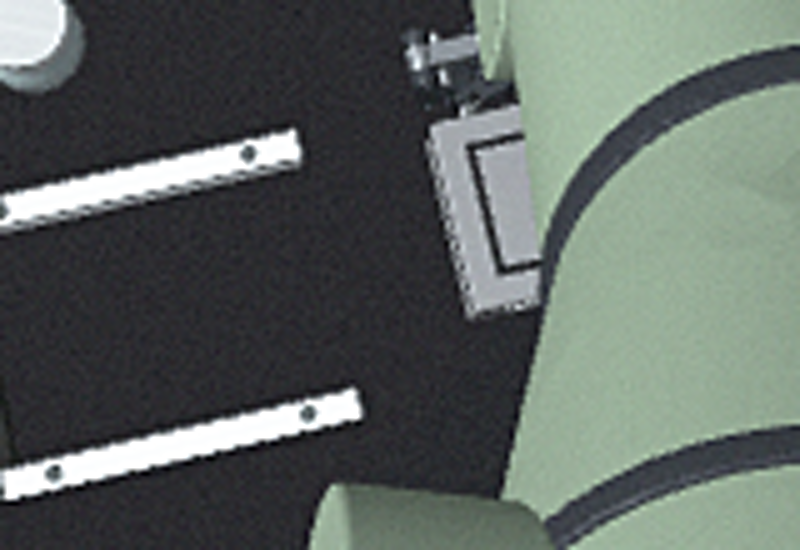

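The arm hides part of the case. Its front top corners show at crop pixels (431,127) and (470,314).

```bash
cat >> h.py <<'E'
def rk(name,uv,z):
    R=np.load("rack.npy");c,n=np.cos(R[2]),np.sin(R[2])
    return (px2w(name,uv,z)[:,:2]-R[:2])@np.array([[c,-n],[n,c]])*1000
E
python3 - <<'E'
from h import *
C=lambda l:[(195+(a+.5)/5-.5,155+(b+.5)/5-.5) for a,b in l]
f=rk("top",C([(431,127),(470,314),(522,105)]),.045);print(f)
d=f[0]-f[1];print("yaw",np.degrees(np.arctan2(d[0],-d[1])),"mid",(f[0]+f[1])/2)
E
```

```text
[[ -62.71881875  -55.17759409]
 [ -59.64370393   37.13246916]
 [-108.21595952  -55.92590756]]
yaw -1.9079823185458498 mid [-61.18126134  -9.02256246]
```

>>> {"api": "carry_out", "payload": {"increments": "0 0 0 -0.2 0 0 -0.5; 0 0 0 -0.4 0 0 -0.5; 0 0 0 -0.6 0 0 -0.5; 0 0 0 -0.8 0 0 -0.5; 0 0 0 -0.9 0 0 -0.5; 0 0 0 -0.9 0 0 -0.5; 0 0 0 -0.9 0 0 -0.5; 0 0 0 0 0 0 -0.5; 0 0 0 1.5 0 0 -0.5; 0 0 0 2.5 0 0 -0.5; 0 0 0 2.5 0 -4 -0.5; 0 0 0 2.5 0 -8 -0.5; 0 0 0 2.5 0 -12 -0.5; 0 0 0 2.5 0 -12 -0.5"}}

```text
time: 5.6
position: [0.6784, -0.1428, 0.1355]
tool_rot: [[0.98, 0.201, 0.007], [0.201, -0.98, -0.001], [0.007, 0.003, -1.0]]
contact_force: [-1.1, 0.3, -0.8]
grip_width: 0.747
grasp_force: 0.0
```

Run:
```python
from h import *
where(); print(manip.observe()["joints"])
goto(-250,0,130,0);goto(-250,0,130,180)
```

```text
t 5.6 tcp in rack -118.6 -94.3 z 135.5 yaw -90.03 F [-1.1  0.3 -0.8] w 0.7470073501164928
[  9.86946666  39.91788913  -4.73659545  84.01675699   3.70124483
  55.81174281 -74.23676695]
t 5.6 turn [  0.41  -0.18 -90.03] shift cm [-9.43 13.14  0.52]
t 5.6 turn [-0.18 -0.41 89.97] shift cm [-9.43 13.14  0.52]
```

>>> {"api": "carry_out", "payload": {"increments": "0 0 90 -9.4 13.1 0.5 -0.2; 0 0 90 -9.4 13.1 0.5 -0.2; 0 0 90 -9.4 13.1 0.5 -0.2; 0 0 90 -9.4 13.1 0.5 -0.2; 0 0 90 -9.4 13.1 0.5 -0.2; 0 0 90 -9.4 13.1 0.5 -0.2; 0 0 90 -9.4 13.1 0.5 -0.2; 0 0 90 -9.4 13.1 0.5 -0.2; 0 0 90 -9.4 13.1 0.5 -0.2; 0 0 90 -9.4 13.1 0.5 -0.2; 0 0 90 -9.4 13.1 0.5 -0.2; 0 0 90 -9.4 13.1 0.5 -0.2; 0 0 90 -9.4 13.1 0.5 -0.2; 0 0 90 -9.4 13.1 0.5 -0.2"}}

```text
time: 7.0
position: [0.6098, -0.2896, 0.1248]
tool_rot: [[0.203, -0.979, -0.0], [-0.979, -0.203, 0.0], [-0.0, 0.0, -1.0]]
contact_force: [1.1, -1.0, 0.5]
grip_width: 0.601
grasp_force: 0.0
```

Run:
```python
from h import *
import cv2
where(); goto(-240,0,10,180)
im=manip.read_camera("top")[:,:,::-1]; cv2.imwrite("pics/top3.png",im)
cv2.imwrite("pics/crop3.png",cv2.resize(im[155:265,195:355],None,fx=5,fy=5,interpolation=cv2.INTER_CUBIC))
```

```text
t 7.0 tcp in rack -248.5 2.4 z 124.8 yaw -179.9 F [ 1.1 -1.   0.5] w 0.600674030627644
t 7.0 turn [0.02 0.01 0.1 ] shift cm [-0.85 -0.24 11.48]
```

View pics/crop3.png

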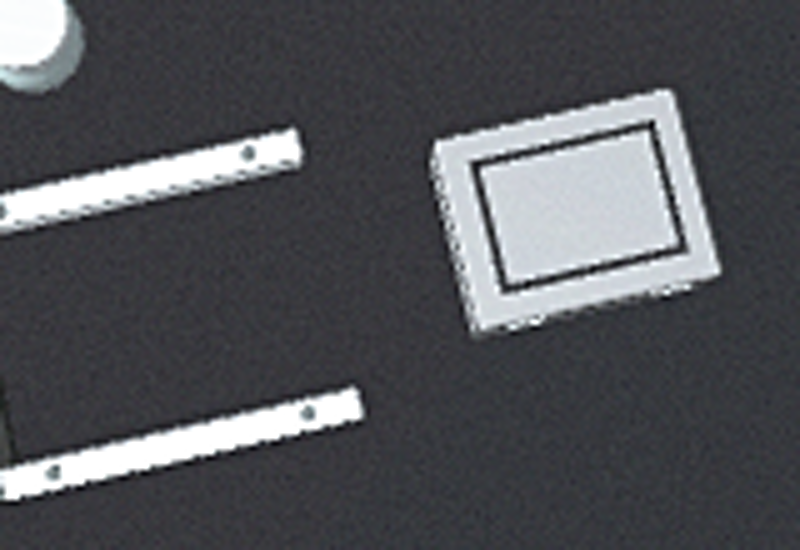

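The case is now parallel to the lane and fully in view. Its top corners in the crop are (435,144), (675,90), (720,269) and (477,328); inner line corners are (473,161), (654,122), (686,249) and (505,291).

Run:
```python
from h import *
C=lambda l:[(195+(a+.5)/5-.5,155+(b+.5)/5-.5) for a,b in l]
f=rk("top",C([(435,144),(675,90),(720,269),(477,328)]),.045)
print(fit2([(60,-47.5),(-60,-47.5),(-60,47.5),(60,47.5)],f/1000),f.mean(0))
f=rk("top",C([(473,161),(654,122),(686,249),(505,291)]),.045);print(f,f.mean(0))
```

```text
(array([-0.12185975, -0.00150537, -0.00147269]), array([[ 0.7190602 , -2.48402881],
       [ 0.45049313, -2.31240377],
       [-0.68544854,  3.24429548],
       [-0.48410479,  1.5521371 ]])) [-121.85975123   -1.50537343]
[[ -78.54868714  -34.41539497]
 [-168.44579712  -33.53742928]
 [-167.72919273   29.89148027]
 [ -78.49487717   30.17439233]] [-123.30463854   -1.97173791]
```

Run:
```python
from h import *
print(rk("top",[(362,187),(409,160),(385,218),(385,211)],.045), rk("top",[(362,187)],0.0))
goto(-206,-1,125,180);goto(-206,-1,10,180)
```

```text
[[-249.53799734    5.19277832]
 [-379.4787943   -33.86298352]
 [-282.81222722   89.72012278]
 [-287.46831304   73.60128573]] [[-2.64134928e+02 -1.42235658e-01]]
t 7.05 turn [0.01 0.01 0.07] shift cm [-4.26 -0.34 -0.01]
t 7.05 turn [0.01 0.01 0.07] shift cm [-4.26 -0.35 11.49]
```

The third lookalike's corner is at rack x≈-250 and the case back at -182. Descending at x=-206 leaves clearance to both, then push.

>>> {"api": "carry_out", "payload": {"increments": "0 0 0 -2 -0.3 0 -0.2; 0 0 0 -4.2 -0.3 0 -0.2; 0 0 0 -4.2 -0.3 0 -0.2; 0 0 0 -4.2 -0.3 4 -0.2; 0 0 0 -4.2 -0.3 8 -0.2; 0 0 0 -4.2 -0.3 10.5 -0.2; 0 0 0 -4.2 -0.3 11.5 -0.2; 0 0 0 -4.2 -0.3 11.5 -0.2"}}

```text
time: 7.85
position: [0.6038, -0.2483, 0.0092]
tool_rot: [[0.201, -0.98, -0.002], [-0.98, -0.201, 0.0], [-0.001, 0.001, -1.0]]
contact_force: [0.3, -0.2, -0.0]
grip_width: 0.601
grasp_force: 0.0
```

Run:
```python
from h import *
where(); goto(-140,-1,10,180)
```

```text
t 7.85 tcp in rack -206.8 -0.0 z 9.2 yaw -180.02 F [ 0.3 -0.2 -0. ] w 0.601333959325557
t 7.85 turn [ 0.08  0.04 -0.02] shift cm [-6.68 -0.09 -0.08]
```

>>> {"api": "carry_out", "payload": {"increments": "0 0 0 -0.4 0 0 -0.2; 0 0 0 -0.8 0 0 -0.2; 0 0 0 -1.1 0 0 -0.2; 0 0 0 -1.4 0 0 -0.2; 0 0 0 -1.7 0 0 -0.2; 0 0 0 -2.1 0 0 -0.2; 0 0 0 -2.5 0 0 -0.2; 0 0 0 -2.9 0 0 -0.2; 0 0 0 -3.3 0 0 -0.2; 0 0 0 -3.7 0 0 -0.2; 0 0 0 -4.1 0 0 -0.2; 0 0 0 -4.5 0 0 -0.2; 0 0 0 -4.9 0 0 -0.2; 0 0 0 -5.3 0 0 -0.2; 0 0 0 -5.7 0 0 -0.2; 0 0 0 -6.1 0 0 -0.2; 0 0 0 -6.5 0 0 -0.2; 0 0 0 -6.8 0 0 -0.2; 0 0 0 -7 0 0 -0.2; 0 0 0 -7 0 0 -0.2"}}

```text
time: 9.85
position: [0.5902, -0.1787, 0.0099]
tool_rot: [[0.202, -0.979, -0.0], [-0.979, -0.202, 0.001], [-0.001, 0.0, -1.0]]
contact_force: [0.4, 0.1, 0.3]
grip_width: 0.597
grasp_force: 0.4
```

Run:
```python
from h import *
import cv2
where(); goto(30,0,10,180)
im=manip.read_camera("top")[:,:,::-1]; cv2.imwrite("pics/top4.png",im)
cv2.imwrite("pics/crop4.png",cv2.resize(im[155:265,175:335],None,fx=5,fy=5,interpolation=cv2.INTER_CUBIC))
```

```text
t 9.85 tcp in rack -135.9 -0.7 z 9.9 yaw -179.99 F [0.4 0.1 0.3] w 0.5973008654521494
t 9.85 turn [0.02 0.03 0.01] shift cm [-16.59   0.07  -0.  ]
```

View pics/crop4.png

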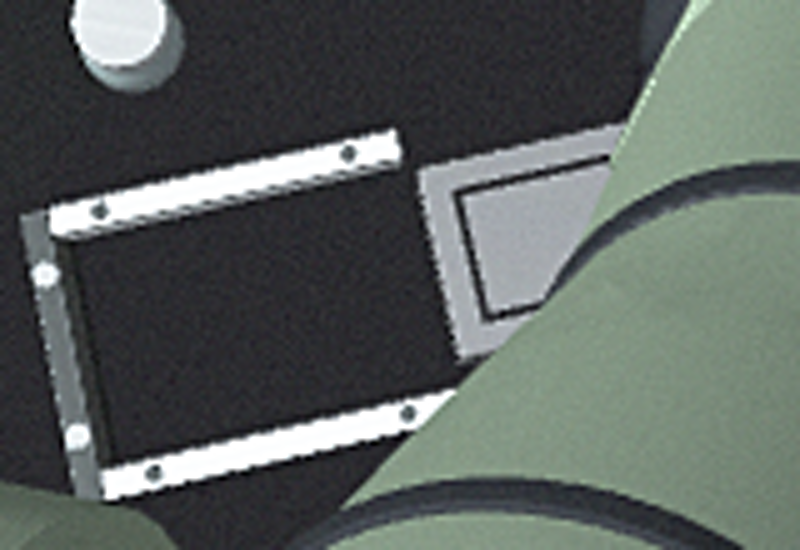

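The front corners are at crop (418,171) and (461,357), with line corners at (457,191) and (488,321). I'll compute the offset.

Run:
```python
from h import *
C=lambda l:[(175+(a+.5)/5-.5,155+(b+.5)/5-.5) for a,b in l]
print(rk("top",C([(418,171),(461,357),(457,191),(488,321),(607,158)]),.045))
```

```text
[[ -4.67162267 -46.29038296]
 [ -4.51157189  45.45635331]
 [-20.74874262 -32.59786065]
 [-20.89115799  31.6777376 ]
 [-94.87328698 -32.19055137]]
```

The case is centred to within 0.5 mm with zero yaw. TCP to case origin is 71.3 mm, so home is at TCP x≈37.7, which is 17.36 cm further.

>>> {"api": "carry_out", "payload": {"increments": "0 0 0 -0.3 0 0 -0.2; 0 0 0 -0.7 0 0 -0.2; 0 0 0 -1.1 0 0 -0.2; 0 0 0 -1.5 0 0 -0.2; 0 0 0 -1.9 0 0 -0.2; 0 0 0 -2.3 0 0 -0.2; 0 0 0 -2.7 0 0 -0.2; 0 0 0 -3.1 0 0 -0.2; 0 0 0 -3.5 0 0 -0.2; 0 0 0 -3.9 0 0 -0.2; 0 0 0 -4.3 0 0 -0.2; 0 0 0 -4.7 0 0 -0.2; 0 0 0 -5.1 0 0 -0.2; 0 0 0 -5.5 0 0 -0.2; 0 0 0 -5.9 0 0 -0.2; 0 0 0 -6.3 0 0 -0.2; 0 0 0 -6.7 0 0 -0.2; 0 0 0 -7.1 0 0 -0.2; 0 0 0 -7.5 0 0 -0.2; 0 0 0 -7.8 0 0 -0.2"}}

```text
time: 11.9
position: [0.5746, -0.1025, 0.01]
tool_rot: [[0.201, -0.98, -0.0], [-0.98, -0.201, 0.0], [-0.0, 0.0, -1.0]]
contact_force: [0.4, -1.7, -0.6]
grip_width: 0.602
grasp_force: 1.1
```

Run:
```python
from h import *
import cv2
where(); goto(30,0,10,180)
im=manip.read_camera("scene")[:,:,::-1]; cv2.imwrite("pics/sc5.png",im)
im=manip.read_camera("top")[:,:,::-1]
cv2.imwrite("pics/crop5.png",cv2.resize(im[155:265,175:335],None,fx=5,fy=5,interpolation=cv2.INTER_CUBIC))
```

```text
t 11.9 tcp in rack -58.2 -0.7 z 10.0 yaw -180.01 F [ 0.4 -1.7 -0.6] w 0.6024727466753015
t 11.9 turn [ 0.    0.   -0.01] shift cm [-8.82  0.08  0.  ]
```

View pics/crop5.png

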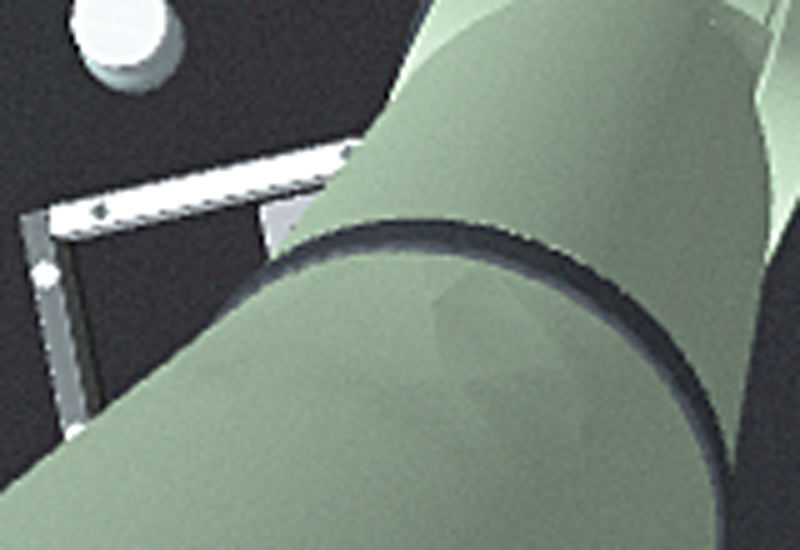

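The arm covers most of it. The front right corner is at about (260,207), still clear of the rail, and I'll check it numerically. 9.6 cm remain, so I'll push 9.0 cm.

Run:
```python
from h import *
print(rk("top",[(175+260.5/5-.5,155+207.5/5-.5)],.045))
```

```text
[[ 73.08494278 -46.0811079 ]]
```

>>> {"api": "carry_out", "payload": {"increments": "0 0 0 -0.4 0 0 -0.2; 0 0 0 -0.9 0 0 -0.2; 0 0 0 -1.4 0 0 -0.2; 0 0 0 -1.9 0 0 -0.2; 0 0 0 -2.4 0 0 -0.2; 0 0 0 -2.9 0 0 -0.2; 0 0 0 -3.4 0 0 -0.2; 0 0 0 -3.9 0 0 -0.2; 0 0 0 -4.4 0 0 -0.2; 0 0 0 -4.9 0 0 -0.2; 0 0 0 -5.4 0 0 -0.2; 0 0 0 -5.9 0 0 -0.2; 0 0 0 -6.4 0 0 -0.2; 0 0 0 -6.9 0 0 -0.2; 0 0 0 -7.4 0 0 -0.2; 0 0 0 -7.8 0 0 -0.2; 0 0 0 -8.2 0 0 -0.2; 0 0 0 -8.6 0 0 -0.2; 0 0 0 -8.9 0 0 -0.2; 0 0 0 -9 0 0 -0.2"}}

```text
time: 14.0
position: [0.5564, -0.0144, 0.01]
tool_rot: [[0.201, -0.979, -0.0], [-0.979, -0.201, 0.0], [-0.0, 0.0, -1.0]]
contact_force: [0.3, -3.5, 2.3]
grip_width: 0.598
grasp_force: 1.8
```

>>> {"api": "carry_out", "payload": {"increments": "0 0 0 -0.1 0 0 -0.2; 0 0 0 -0.2 0 0 -0.2; 0 0 0 -0.3 0 0 -0.2; 0 0 0 -0.4 0 0 -0.2; 0 0 0 -0.4 0 0 -0.2"}}

```text
time: 14.5
position: [0.5557, -0.0107, 0.01]
tool_rot: [[0.201, -0.98, -0.0], [-0.98, -0.201, 0.0], [-0.0, 0.0, -1.0]]
contact_force: [-0.2, -2.4, 1.7]
grip_width: 0.599
grasp_force: 1.1
```

```bash
python3 -c "
from h import *
where()"
```

```text
t 14.5 tcp in rack 35.6 -0.7 z 10.0 yaw -180.01 F [-0.2 -2.4  1.7] w 0.5986758693544646
```

>>> {"api": "carry_out", "payload": {"increments": "0 0 0 -0.05 0 0 -0.2; 0 0 0 -0.1 0 0 -0.2; 0 0 0 -0.15 0 0 -0.2; 0 0 0 -0.2 0 0 -0.2; 0 0 0 -0.2 0 0 -0.2"}}

```text
time: 15.0
position: [0.5553, -0.0088, 0.01]
tool_rot: [[0.201, -0.98, 0.0], [-0.98, -0.201, 0.0], [-0.0, -0.0, -1.0]]
contact_force: [0.6, -2.7, 1.1]
grip_width: 0.602
grasp_force: 1.4
```

>>> {"api": "carry_out", "payload": {"increments": "0 0 0 -0.05 0 0 -0.2; 0 0 0 -0.1 0 0 -0.2; 0 0 0 -0.1 0 0 -0.2"}}

```text
time: 15.3
position: [0.5552, -0.0083, 0.01]
tool_rot: [[0.201, -0.98, 0.0], [-0.98, -0.201, -0.001], [0.001, -0.0, -1.0]]
contact_force: [1.8, -5.3, -0.2]
grip_width: 0.601
grasp_force: 2.7
```

>>> {"api": "carry_out", "payload": {"increments": "0 0 0 -0.05 0 0 -0.2; 0 0 0 -0.1 0 0 -0.2; 0 0 0 -0.1 0 0 -0.2; 0 0 0 -0.1 0 0 -0.2"}}

```text
time: 15.7
position: [0.5552, -0.0081, 0.0101]
tool_rot: [[0.2, -0.98, 0.001], [-0.98, -0.2, -0.001], [0.002, -0.001, -1.0]]
contact_force: [2.0, -9.6, 0.5]
grip_width: 0.606
grasp_force: 5.0
```

The force is rising with no more travel, so the case is seated. Next: back off along the lane, lift, and look.

>>> {"api": "carry_out", "payload": {"increments": "0 0 0 0.3 0 0 -0.2; 0 0 0 1 0 0 -0.2; 0 0 0 2 0 0 -0.2; 0 0 0 3 0 0 -0.2; 0 0 0 3.5 0 -1 -0.2; 0 0 0 4 0 -5 -0.2; 0 0 0 4 0 -9 -0.2; 0 0 0 4 0 -13 -0.2; 0 0 0 8 0 -15 -0.2; 0 0 0 12 0 -15 -0.2; 0 0 0 16 0 -15 -0.2; 0 0 0 20 0 -15 -0.2; 0 0 0 24 0 -15 -0.2; 0 0 0 28 0 -15 -0.2; 0 0 0 28 0 -15 -0.2"}}

```text
time: 17.2
position: [0.6099, -0.2877, 0.1608]
tool_rot: [[0.195, -0.981, -0.0], [-0.981, -0.195, -0.003], [0.003, 0.001, -1.0]]
contact_force: [0.1, 0.5, -0.2]
grip_width: 0.602
grasp_force: 0.0
```

Run:
```python
from h import *
import cv2
where()
im=manip.read_camera("top")[:,:,::-1]
cv2.imwrite("pics/crop6.png",cv2.resize(im[155:265,175:335],None,fx=5,fy=5,interpolation=cv2.INTER_CUBIC))
```

```text
t 17.2 tcp in rack -246.7 1.9 z 160.8 yaw -180.36 F [ 0.1  0.5 -0.2] w 0.6020287105718451
```

View pics/crop6.png

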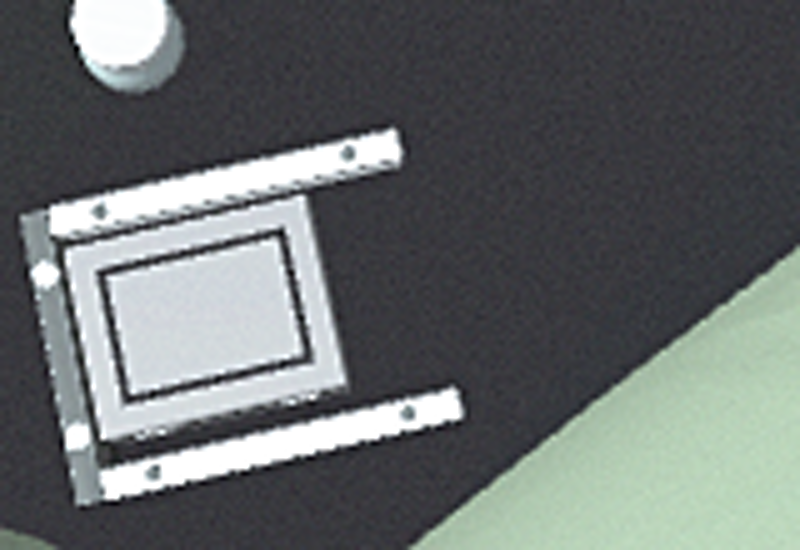

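The case is seated between the rails, with front corners at (65,247) and (101,438) and back corners at (305,197) and (347,384). One numeric check before handing in.

Run:
```python
from h import *
C=lambda l:[(175+(a+.5)/5-.5,155+(b+.5)/5-.5) for a,b in l]
f=rk("top",C([(65,247),(305,197),(345,385),(101,438)]),.045)
print(f,f.mean(0)); r=fit2([(60,-47.5),(-60,-47.5),(-60,47.5),(60,47.5)],f/1000)[0];print(r)
if abs(r[0]-.109)<.003 and abs(r[2])<.03: print(manip.job_done())
```

```text
[[167.87832404 -47.92040393]
 [ 51.02183087 -46.02021007]
 [ 51.86268034  46.09301177]
 [168.91221152  44.72621777]] [109.91876169  -0.78034611]
[ 0.10991876 -0.00078035 -0.01249667]
the job is handed in; nothing more can be done
None
```

The case is home against the stop: the last top-camera fit put it at x ≈ 110 mm, y ≈ -1 mm, about 0.7° off square. No rail contact was seen, the arm is clear, and the job was handed in at about 17 s.

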